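# Repack the power-electronics kit case

### The job

The parts of this kit have been put back wrongly: the choke and the transformer sit in each other's pockets, the capacitor stands in the heat sink's long pocket, and the heat sink was left on the bench. Put each of the four upright and fully down into the pocket made for it (choke in the big round one, transformer in the square one, heat sink in the long one, capacitor in the small round one), parking a part in the empty parts tray where you need a free spot. Set the parts down rather than dropping them, leave the relay in its pocket, and let go of everything at the end.

Things in the scene. Friction and masses are not known exactly. Their poses are not given: they have to be found in the camera images.
- choke: toroidal choke: round copper-wound ring with a steel washer in the middle, 52 mm diameter, 38 mm high, about 0.26 kg, lying flat (axis vertical). Can be gripped across any diameter. Origin: centre of its underside; z up. At the start it sits in the square pocket
- transformer: laminated transformer: grey core on a black square foot, yellow winding bulging from two sides; 42 x 42 mm, 42 mm high, about 0.28 kg. Origin: centre of its underside; z up; the two flat faces of the core, 42 mm apart and 24 mm wide, look along its +x and -x and are the best place to grip, anywhere above 10 mm from its underside. At the start it sits in the big round pocket
- heatsink: bare aluminium heat sink with eight upright fins, 78 mm (its x) by 44 mm (its y), 36 mm high, 0.16 kg, fins up. Grip it across the 44 mm. Origin: centre of its underside; z up. At the start it lies on the bench left or right of the case, near other small things that are not part of the job
- capacitor: black can capacitor with two screw terminals on top, standing upright; 36 mm diameter, 56 mm high, 60 mm with its terminals, 0.09 kg. Origin: centre of its underside; z up. At the start it stands in the long pocket
- pocket_big_round: white plastic insert, 103 x 103 mm, 46 mm high, fixed in one of the case's six cells (which one varies), with one round pocket, 64 mm diameter, 16 mm deep, at its centre, black at the bottom. Origin: centre of its underside; z up: the pocket's floor is 30 mm, its top face 46 mm above the origin (50 mm above the bench). Home of the choke
- pocket_square: white plastic insert, 103 x 103 mm, 46 mm high, fixed in one of the case's six cells (which one varies), with one square pocket, 56 x 56 mm, sides along the insert's x and y, 16 mm deep, at its centre, black at the bottom. Origin: centre of its underside; z up: the pocket's floor is 30 mm, its top face 46 mm above the origin (50 mm above the bench). Home of the transformer (either way round, sides parallel to the pocket's)
- pocket_long: white plastic insert, 103 x 103 mm, 46 mm high, fixed in one of the case's six cells (which one varies), with one oblong pocket, 56 mm along the insert's x and 90 mm along its y, 16 mm deep, at its centre, black at the bottom. Origin: centre of its underside; z up: the pocket's floor is 30 mm, its top face 46 mm above the origin (50 mm above the bench). Home of the heat sink (its length along the insert's y)
- pocket_small_round: white plastic insert, 103 x 103 mm, 46 mm high, fixed in one of the case's six cells (which one varies), with one round pocket, 48 mm diameter, 16 mm deep, at its centre, black at the bottom. Origin: centre of its underside; z up: the pocket's floor is 30 mm, its top face 46 mm above the origin (50 mm above the bench), empty at the start. Home of the capacitor
- relay: light grey relay with a dark top, 30 x 50 mm, 30 mm high, in the fifth insert, where it belongs: not to be moved. Origin: centre of its underside. The inserts stand edge to edge, 104 mm apart, two rows of three, in an aluminium case whose rim is 62 mm above the bench; the sixth carries a clear box of screws, 12 mm above the inserts' top faces
- parts_tray: empty grey plastic parts tray, 120 x 120 mm outside, 16 mm high, walls and floor 4 to 5 mm thick, lying fixed on the bench left or right of the case: a free place to park a part. Origin: centre of its underside; z up. The small things on the bench near it are at most 50 mm high; the case's lid half lies beyond the case, away from the robot

How it is judged (in metres and radians):
At the end, for the whole second after the job is handed in: Each of choke, transformer, heat sink and capacitor lies in its own pocket: its origin within 12 mm of the pocket's centre, on the pocket's floor (within 4 mm), upright within 0.12 rad, at rest and released; the relay is within 20 mm of where it was (horizontal distance between choke and pocket_big_round below 0.012 m and z of choke in the frame of pocket_big_round below 0.034 m and angle between each of choke, transformer, heatsink, capacitor's own z axis and vertical below 0.12 rad and linear speed of each of choke, transformer, heatsink, capacitor below 0.02 m/s and contact force between the fingers and choke below 0.1 N and horizontal distance between transformer and pocket_square below 0.012 m and z of transformer in the frame of pocket_square below 0.034 m and contact force between the fingers and transformer below 0.1 N and horizontal distance between heatsink and pocket_long below 0.012 m and z of heatsink in the frame of pocket_long below 0.034 m and contact force between the fingers and heatsink below 0.1 N and horizontal distance between capacitor and pocket_small_round below 0.012 m and z of capacitor in the frame of pocket_small_round below 0.034 m and contact force between the fingers and capacitor below 0.1 N and distance of relay from where it was at the start of the episode below 0.02 m); the robot touches nothing.
It fails at once if a part is dropped from more than about 3 cm (falls freely faster than 0.75 m/s) ((linear speed of choke above 0.75 m/s and contact force between anything else and choke below 0.05 N) or (linear speed of transformer above 0.75 m/s and contact force between anything else and transformer below 0.05 N) or (linear speed of heatsink above 0.75 m/s and contact force between anything else and heatsink below 0.05 N) or (linear speed of capacitor above 0.75 m/s and contact force between anything else and capacitor below 0.05 N)).
It fails at once if the relay is pulled out of place (moved more than 30 mm) (distance of relay from where it was at the start of the episode above 0.03 m).
It also fails if it takes over 120 s, if anything falls off the work surface, if the arm or the gripper's body presses on something with over 40 N, if the wrist force passes 120 N, or if a joint passes its speed limit or range.

### The arm

A 7-joint arm with a two-finger parallel gripper is mounted at the origin on the work surface. World frame = base frame: x ahead of the robot, y to its left, z up, the work surface at z = 0. Lengths are in mm, angles in degrees, forces in N, time in s.
With the tool pointing down it reaches from about 425 to 800 mm from the base axis. Payload 8.3 kg.
Tool frame: the origin (TCP) lies between the finger pads; the fingertips stand 8 mm ahead of it and the grasp point (between the pads) lies 11 mm behind it; z points along the fingers, y is the direction in which the jaws open and shut (so a half turn about z gives the same grasp; the last joint's range is limited). The gripper opens to 85 mm and grips with 20 to 120 N. Pads are 22 mm wide; open, the fingers measure 114 mm over their backs; the gripper's body (76 mm by 85 mm) begins 54 mm behind the grasp point. The pads swing forward as they close: fully open they stand 13 mm farther back than shut.
Start: joints at [67.214, 21.967, 0.94, 78.501, -0.361, 79.538, -2.664], TCP at [205.399, -590.267, 239.279] pointing down, gripper open.
Joint ranges: [-169.22, 169.22], [-14.56, 117.87], [-87.37, 89.26], [10.42, 133.3], [-82.24, 262.24], [0.94, 117.77], [-172.7, 172.7]. Speed limits (degrees/s): [136.94, 136.94, 172.46, 172.46, 180, 180, 180].

### API

Orientations are given as [roll, pitch, yaw] about the fixed x, y, z axes, in that order (R = Rz(yaw) Ry(pitch) Rx(roll)).
In Python, from rig import robot, grab_frame, job_done, get_t, get_qpos, get_qvel, get_tau, get_tool_pos, get_tool_rot, get_contact_force, get_moment, get_width gives the robot as it stands. Calls block until the motion is done:
- robot.move_to(position, orientation): joint-space move of the TCP to a pose.
- robot.move_straight(position, frame=None, max_speed=150): straight line of the TCP; frame=None keeps the orientation; max_speed is the mean speed in mm/s.
- robot.move_j(angles): joint-space move.
- robot.command_gripper(opening, force=None): finger opening in mm; force is the grip in N (None keeps the last); returns when the fingers have stopped.
- robot.dwell(seconds).
- robot.inverse_kinematics(position, orientation): joint angles nearest the present ones, or None.
- grab_frame(name): name is "scene" or "top"; returns a dict with "frame" (384x512x3 uint8, red, green, blue), "camera_matrix" (3x3 intrinsics, pixels), "R" (3x3) and "t" (3): a world point X has camera coordinates R X + t. Camera axes: x right, y down, z forward; pixel columns grow to the right and rows downward; lengths in mm; the calibration is good to about 2 mm. A picture is of the moment at which its call begins. There is no depth.
A pose or a line that the arm cannot do raises robot.MotionError and nothing moves.
- job_done(): hands the job in, once; it reports no verdict.
Readings, each from a call of its own:
- get_t(): time.
- get_qpos(): joint angles.
- get_qvel(): joint speeds.
- get_tau(): joint torques, N m.
- get_tool_pos(): TCP position.
- get_tool_rot(): TCP orientation.
- get_contact_force(): force on the tool from outside, world axes, zero at the start.
- get_moment(): the same for the moment, N m.
- get_width(): finger opening in mm.
Only numpy, scipy, OpenCV 4.12 (cv2) and the standard library are available. Lean on these libraries where they do the work, as an engineer would, in place of code of your own. Each camera call takes 0.05 s, during which the arm holds its last target. There are 200 camera calls.

## Working session

There is one attempt and no reset: what is moved stays moved. The work goes in short steps, each a Python script; the robot and the scene stay as the last script left them, time stands still between calls to the robot, and variables do not carry over. Pictures are saved under pics/ and viewed, about 12 in all and at most 16, crops included, and the job is handed in when it is done.

```bash
mkdir -p pics; ls
python3 - <<'E'
from rig import *
import cv2
for n in ("top","scene"):
    f=grab_frame(n); print(n,f["camera_matrix"],f["R"],f["t"])
    cv2.imwrite(f"pics/{n}0.png",cv2.resize(f["frame"][:,:,::-1],(800,600),interpolation=cv2.INTER_CUBIC))
E
```

```text
pics
top [[460.42481541   0.         253.5762104 ]
 [  0.         460.42481541 188.25650086]
 [  0.           0.           1.        ]] [[ 0.02293857 -0.99944315  0.02423263]
 [-0.99655924 -0.02479    -0.07908939]
 [ 0.07964608 -0.02233505 -0.99657295]] [ -15.45597334  541.23148105 1117.36340999]
scene [[474.31453016   0.         263.56617528]
 [  0.         474.31453016 192.5211715 ]
 [  0.           0.           1.        ]] [[-0.16060808  0.98682949  0.0193028 ]
 [ 0.54683337  0.1052449  -0.83060025]
 [-0.82169234 -0.1228457  -0.55653448]] [  62.34392183 -256.41837528 1871.47912383]
```

View pics/top0.png

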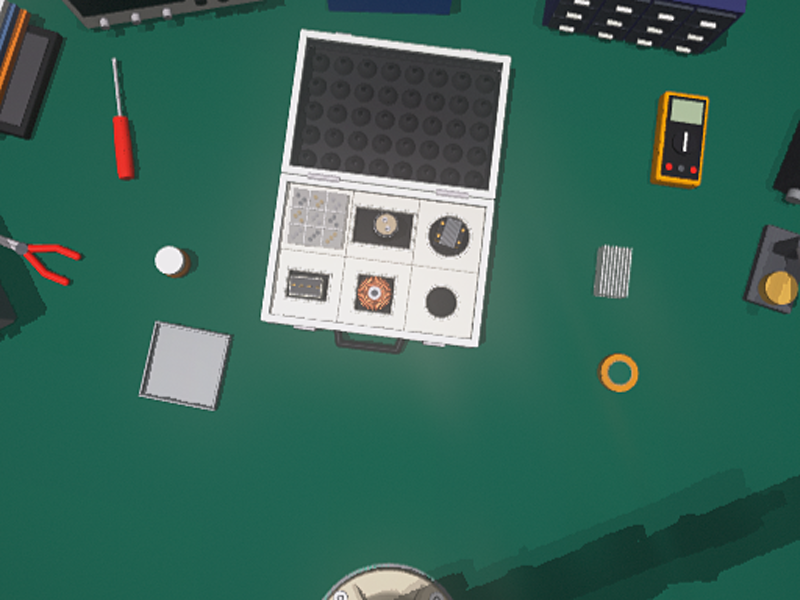

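View pics/scene0.png

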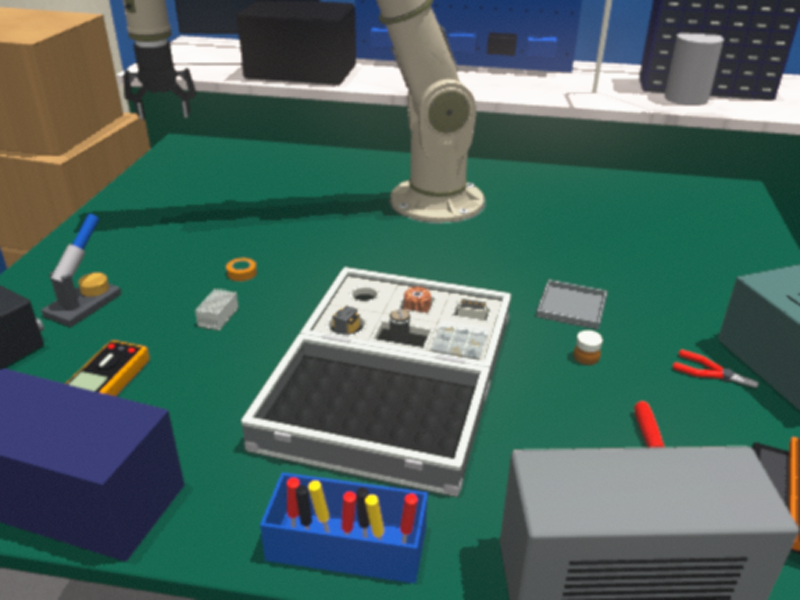

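The top view shows the far row as screws box (320,217), long pocket with capacitor (383,227) and big round with transformer (448,236). The near row is relay (307,286), square with choke (375,293) and empty small round (441,302). The tray is at (186,365) and the heat sink at (613,272). Next I'll enlarge crops.

Run:
```python
import cv2,numpy as np
from rig import *
f=grab_frame("top")["frame"][:,:,::-1]
cv2.imwrite("pics/crop1.png",cv2.resize(f[112:226,166:320],None,fx=5,fy=5,interpolation=cv2.INTER_CUBIC))
a=cv2.resize(f[148:204,370:416],None,fx=8,fy=8,interpolation=cv2.INTER_CUBIC)
b=cv2.resize(f[200:266,84:152],None,fx=5,fy=5,interpolation=cv2.INTER_CUBIC)
c=np.zeros((448,368+340,3),np.uint8);c[:448,:368]=a;c[:330,368:]=b
cv2.imwrite("pics/crop2.png",c)
```

```text
(no output)
```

View pics/crop1.png

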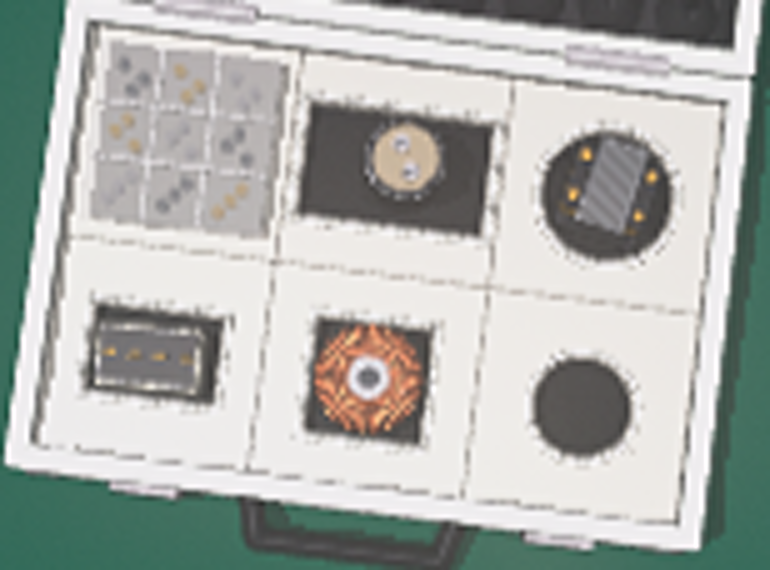

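View pics/crop2.png

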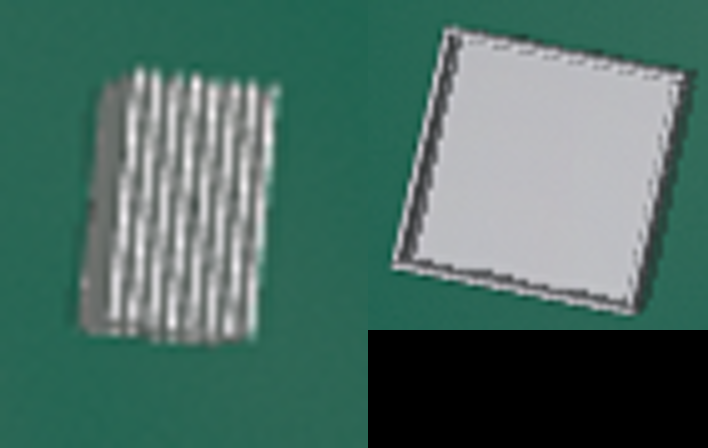

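```bash
cat > h.py <<'E'
import numpy as np
from rig import *
K=np.array([[460.42481541,0,253.5762104],[0,460.42481541,188.25650086],[0,0,1]])
R=np.array([[0.02293857,-0.99944315,0.02423263],[-0.99655924,-0.02479,-0.07908939],[0.07964608,-0.02233505,-0.99657295]])
T=np.array([-15.45597334,541.23148105,1117.36340999])
def w(u,v,z):
    d=R.T@np.linalg.solve(K,[u,v,1]); c=-R.T@T
    return (c+d*(z-c[2])/d[2])[:2]
def crop(p,z,o,s): return w(o[0]+(p[0]+.5)/s-.5,o[1]+(p[1]+.5)/s-.5,z)
E
python3 - <<'E'
from h import *
np.set_printoptions(precision=1,suppress=True)
c1=lambda p,z:crop(p,z,(166,112),5)
print("cam",-R.T@T)
# grid fit: (i,j) i=col (right), j=row(near)
G={(1,1):(278,260),(2,1):(490,287),(1,2):(247,468),(2,2):(466,497),(2,0):(515,85),(1,0):(302,52),(3,1):(695,312),(0,1):(73,238)}
A=[];b=[]
for (i,j),p in G.items():
    x,y=c1(p,50)
    # pos = o + (i*a)*ex + (j*..)*ey ; ex=(c,s) , ey = perp
    A+= [[1,0,i,-j],[0,1,j,i]]; b+=[x,y]
# rows direction: near = rotate right-dir by -90 (world: right=-y, near=-x): rot(right,-90deg): use j sign
A=np.array(A,float); A2=A.copy(); 
for k in range(0,len(A),2):
    i=A[k,2]; j=A[k+1,2]; A2[k]=[1,0,i,j]; A2[k+1]=[0,1,-j,i]
s,_,_,_=np.linalg.lstsq(A2,np.array(b),rcond=None)
print("fit",s,"pitch",np.hypot(s[2],s[3]),"dir",np.degrees(np.arctan2(s[3],s[2])),"res",(A2@s-b))
def cell(i,j): 
    i+=.5;j+=.5
    return s[:2]+np.array([i*s[2]+j*s[3],-j*s[2]+i*s[3]])
for n,ij,p in [("long",(1,0),(398,168)),("bigr",(2,0),(605,196)),("sq",(1,1),(371,379)),("small",(2,1),(582,407)),("screw",(0,0),(180,140)),("relay",(0,1),(155,352))]:
    print(n,cell(*ij),c1(p,50))
print("cap",c1((404,157),90),"choke",c1((369,377),71),"trafo",c1((614,184),76))
a,b_=c1((632,142),76),c1((601,227),76);print("traf axis",np.degrees(np.arctan2(*(a-b_)[::-1])),np.linalg.norm(a-b_))
c2=lambda p,z:crop(p,z,(370,148),8)
P=np.array([c2(p,36) for p in [(138,70),(278,88),(254,337),(110,325)]]);print("hs",P.mean(0),P,np.degrees(np.arctan2(*((P[0]+P[1]-P[2]-P[3]))[::-1])))
P=np.array([crop(p,16,(84,200),5) for p in [(79,30),(324,75),(267,312),(27,265)]]);print("tray",P.mean(0),P)
E
```

```text
cam [ 450.7   22.9 1156.7]
fit [ 707.8  168.6  -10.  -101.3] pitch 101.83698307044479 dir -95.6463843181557 res [-0.5 -0.5 -0.1  1.  -1.  -2.5  0.4  1.6  1.8  1.1 -1.6 -1.8 -0.5 -0.6
  1.4  1.7]
long [642.1  21.6] [643.6  20.9]
bigr [632.1 -79.8] [632.5 -80.1]
sq [540.8  31.6] [540.4  31.4]
small [530.8 -69.7] [529.4 -70.7]
screw [652.2 122.9] [654.4 126.9]
relay [550.8 132.9] [550.9 135.6]
cap [641.9  18.3] choke [539.6  32.2] trafo [634.1 -81.9]
traf axis -18.858211209998707 43.52963476189372
hs [ 586.3 -347.6] [[ 627.7 -329.9]
 [ 623.3 -373.5]
 [ 545.8 -365.9]
 [ 548.4 -321.2]] -5.957989128402406
tray [422.3 325.7] [[489.7 375.4]
 [470.4 254.7]
 [354.4 277.7]
 [374.6 395. ]]
```

```bash
cat >> h.py <<'E'
LONG,BIGR,SQ,SMALL=(643.4,22.1),(633.0,-81.3),(540.0,32.5),(529.6,-70.9)
TRAY=(422.3,325.7); YAW=-5.7
def ori(xy,z,th):
    # jaw axis at th; choose the half turn with the smaller last joint
    best=None
    for yaw in (th+90,th-90):
        yaw=(yaw+180)%360-180
        q=robot.inverse_kinematics([*xy,z],[180,0,yaw])
        if q is not None and (best is None or abs(q[6])<best[0]): best=(abs(q[6]),[180,0,yaw])
    return best[1]
def st(m): print(m,"t%.1f"%get_t(),"p",np.round(get_tool_pos(),1),"w %.1f"%get_width(),"F",np.round(get_contact_force(),1))
def pick(xy,z,th,op,force=50,up=90):
    o=ori(xy,z,th); robot.move_to([*xy,z+up],o); robot.command_gripper(op)
    robot.move_straight([*xy,z+3],max_speed=120); robot.move_straight([*xy,z],max_speed=30); st("down")
    robot.command_gripper(0,force); st("closed")
    robot.move_straight([*xy,z+up],max_speed=120); st("lifted")
def place(xy,z,th,op,up=90,hz=None):
    o=ori(xy,z,th); robot.move_to([*xy,hz or z+up],o); st("over")
    robot.move_straight([*xy,z+8],max_speed=120); robot.move_straight([*xy,z+1],max_speed=25); st("set")
    robot.command_gripper(op); robot.dwell(.2); st("open")
    robot.move_straight([*xy,z+up],max_speed=120)
def snap(name,cam,box=None,s=1):
    import cv2
    f=grab_frame(cam)["frame"][:,:,::-1]
    if box: f=f[box[1]:box[3],box[0]:box[2]]
    cv2.imwrite(f"pics/{name}.png",cv2.resize(f,None,fx=s,fy=s,interpolation=cv2.INTER_CUBIC))
E
python3 - <<'E'
from h import *
print(get_tool_rot()); st("s")
pick((641.9,18.5),70,YAW+45,60,40)
snap("a","scene",(170,130,340,260),4.5)
E
```

```text
[-1.79914987e+02 -4.57720141e-04  1.91881453e+01]
s t0.1 p [ 205.3 -589.9  238.5] w 85.3 F [-0.7 -0.2 -0.1]
down t4.3 p [642.1  18.5  70.4] w 60.0 F [ 0.  -0.2  0.7]
closed t4.7 p [642.2  18.5  70.5] w 35.1 F [-0.9  0.2  2.8]
lifted t5.5 p [641.4  18.4 159. ] w 34.7 F [-0.1  0.  -1.9]
```

View pics/a.png

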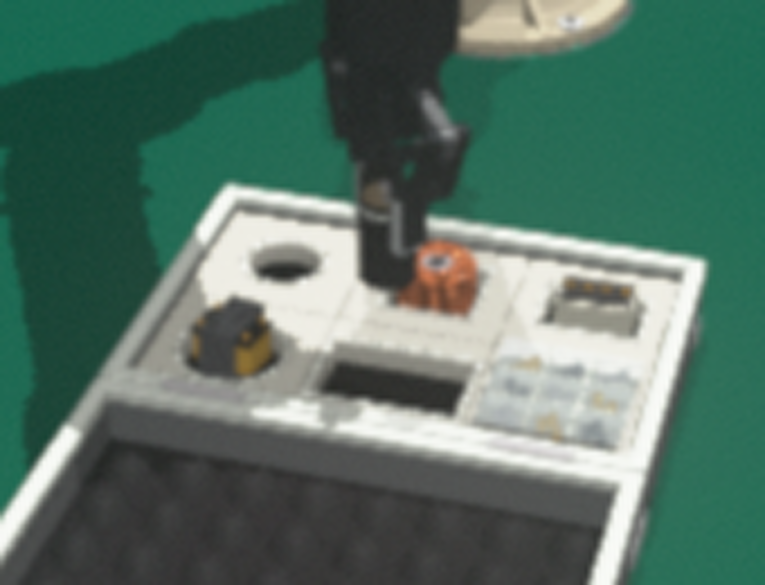

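The capacitor hangs upright, with its black base at (385,275). The long pocket is empty. I'll place it and fetch the heat sink.

Run:
```python
from h import *
place(SMALL,70,YAW+45,50)
pick((586.3,-347.6),29,84.1,62,40,up=110)
snap("b0","top",(166,112,320,226),5)
snap("b1","scene",(60,100,280,260),3.5)
```

```text
over t6.2 p [529.2 -71.5 159.8] w 35.1 F [0.5 0.4 0.2]
set t7.5 p [529.5 -71.   71. ] w 34.9 F [-0.6  0.2 -1. ]
open t8.0 p [529.7 -70.9  71.1] w 50.0 F [ 0.4 -0.1 -0.4]
down t12.1 p [ 586.4 -347.7   29.3] w 62.4 F [ 0.8  1.  -0.4]
closed t12.3 p [ 586.6 -347.8   29.5] w 43.4 F [-0.1  0.4  2.6]
lifted t13.4 p [ 585.7 -347.3  137.8] w 43.3 F [ 0.1 -0.2 -2. ]
```

```bash
python3 -c "
import cv2,numpy as np
a=cv2.imread('pics/b0.png');b=cv2.imread('pics/b1.png');b=cv2.resize(b,(400,291));a=cv2.resize(a,(400,296))
cv2.imwrite('pics/b.png',np.vstack([a,b]))"
```

```text
(no output)
```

View pics/b.png

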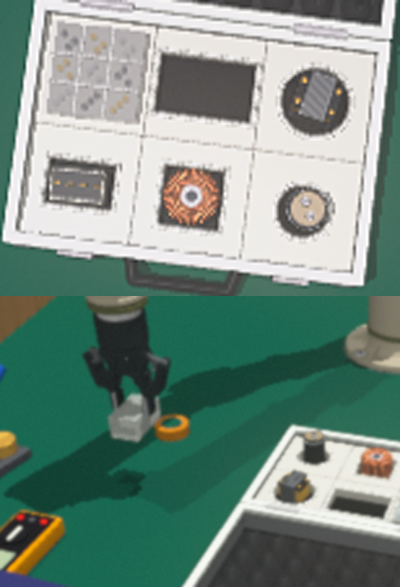

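The capacitor stands in the small round pocket, disc at about (305,208), and the heat sink is held level. Next I'll place it, then park the choke in the tray.

Run:
```python
from h import *
place(LONG,63,YAW,58,hz=180)
pick((539.8,32.3),63,YAW+45,72,50,up=110)
place(TRAY,34,YAW+45,66,up=140,hz=180)
snap("c0","top",(166,112,320,226),5)
snap("c1","top",(78,190,166,270),4)
import cv2
a=cv2.imread('pics/c0.png');b=cv2.imread('pics/c1.png');b=cv2.resize(b,(330,300))
a=cv2.resize(a,None,fx=.6,fy=.6)
c=np.zeros((342,a.shape[1]+330,3),np.uint8);c[:342,:a.shape[1]]=a;c[:300,a.shape[1]:]=b
cv2.imwrite('pics/c.png',c)
```

```text
over t14.9 p [643.5  19.9 179.6] w 42.6 F [-0.1 -0.6 -1.9]
set t16.4 p [643.3  22.1  63.9] w 43.1 F [-0.   0.1 -1.6]
open t16.9 p [643.5  22.1  64.1] w 58.1 F [-0.1 -0.6  0.1]
down t20.1 p [539.9  32.2  63.3] w 72.1 F [-0.4  0.5 -0.5]
closed t20.5 p [540.2  32.3  63.7] w 49.6 F [-1.6 -0.6  5. ]
lifted t21.5 p [539.2  32.1 172.1] w 50.4 F [-0.  -0.5 -2.9]
over t22.7 p [423.5 324.1 179.6] w 50.1 F [ 1.5 -0.4 -1.5]
set t24.5 p [422.2 325.6  34.9] w 50.0 F [-0.7  0.5 -2.9]
open t25.0 p [422.3 325.8  35.1] w 65.8 F [-0.3 -0.3  0.1]
```

View pics/c.png

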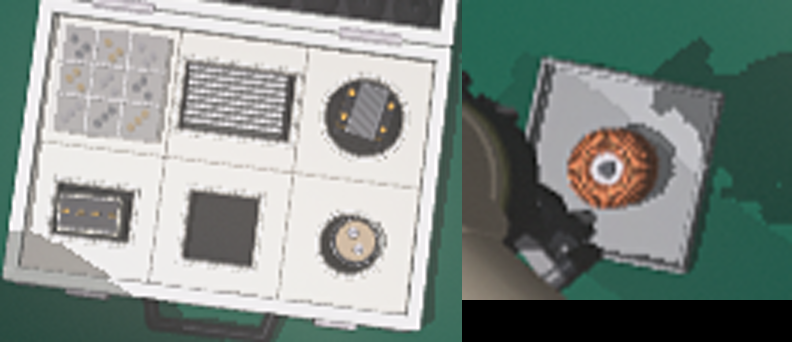

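Run:
```python
import cv2
a=cv2.imread('pics/c0.png')[80:300,250:720]
cv2.imwrite('pics/d.png',cv2.resize(a,None,fx=1.7,fy=1.7,interpolation=cv2.INTER_CUBIC))
```

```text
(no output)
```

View pics/d.png

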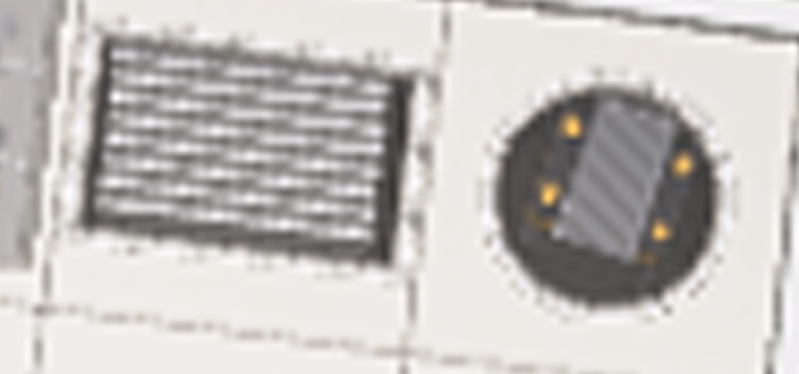

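The heat sink is in the long pocket and the choke is in the tray at (607,168). The transformer's core axis tilts about 18° from image vertical, centred on (617,179), which agrees with the first measurement. Now the transformer, then the choke.

Run:
```python
from h import *
pick((634.1,-81.9),63,-18.3,60,60,up=110)
place(SQ,63,YAW,56,up=110)
pick(TRAY,34,YAW+45,70,50,up=140)
place(BIGR,63,YAW+45,64,up=130,hz=180)
robot.move_to([480,-330,250],[180,0,get_tool_rot()[2]]); st("away")
snap("e","top",(166,112,320,226),5)
snap("f","scene",(170,150,340,260),4.5)
```

```text
down t29.6 p [634.2 -82.   63.3] w 60.0 F [-0.   0.3 -0.1]
closed t29.9 p [634.5 -81.9  63.6] w 40.9 F [0.3 0.2 3.5]
lifted t30.9 p [633.6 -82.  171.9] w 40.6 F [-0.2  0.  -3.2]
over t31.6 p [539.5  32.6 172.7] w 40.6 F [-0.  -1.2 -2. ]
set t33.0 p [540.   32.5  64. ] w 40.8 F [-0.7 -0.3 -3.6]
open t33.5 p [540.1  32.5  64.1] w 56.0 F [-0.5 -0.7  0.6]
down t37.6 p [422.4 325.6  34.1] w 70.1 F [-0.7  0.3 -0.3]
closed t37.9 p [422.5 325.8  34.6] w 49.9 F [-0.9 -1.4  4.9]
lifted t39.2 p [422.  325.3 173.2] w 49.9 F [-0.5 -0.5 -2. ]
over t40.9 p [632.9 -78.9 180.3] w 49.6 F [-0.7  1.2 -2.4]
set t42.4 p [633.4 -81.4  64.7] w 50.1 F [-1.5 -0.   2.8]
open t42.9 p [633.  -81.3  63.9] w 63.9 F [ 0.6 -0.6 -0.3]
away t45.3 p [ 480.8 -328.4  249.8] w 64.5 F [0.7 0.3 0.1]
```

View pics/e.png

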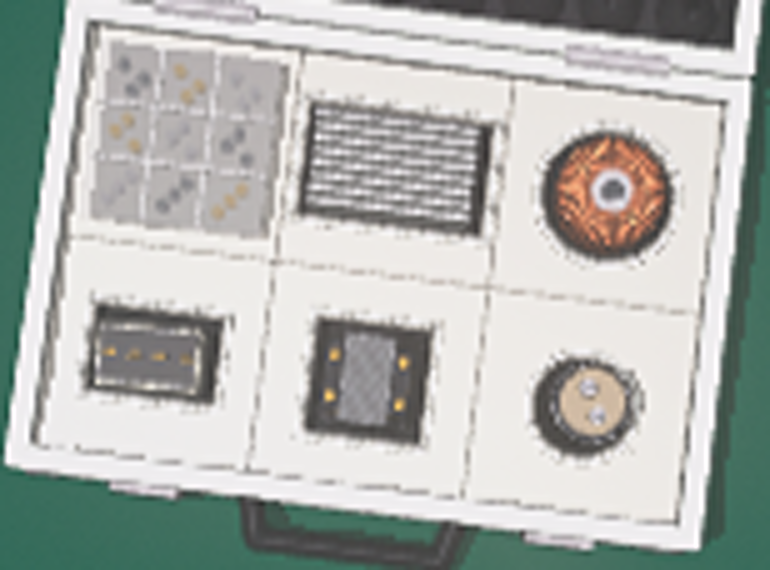

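View pics/f.png

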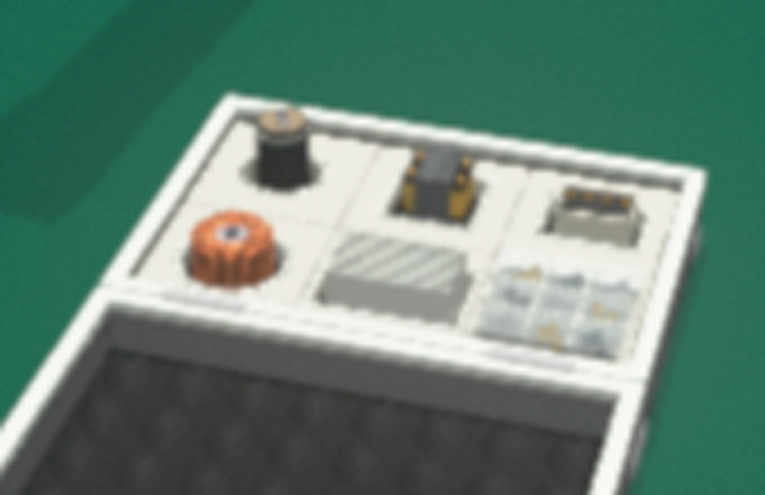

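Run:
```python
from h import *
for n,p,z,c in [("cap",(594,402),90,SMALL),("choke",(612,190),71,BIGR),("trafo",(366,379),76,SQ),("hs",(394,165),70,LONG)]:
    q=crop(p,z,(166,112),5); print(n,np.round(q,1),"off",np.round(q-c,1))
robot.dwell(.5); st("end"); job_done()
```

```text
cap [529.  -72.9] off [-0.6 -2. ]
choke [632.1 -81.4] off [-0.9 -0.1]
trafo [538.3  33.5] off [-1.7  1. ]
hs [641.5  22.9] off [-1.9  0.8]
end t45.9 p [ 480.  -329.9  250. ] w 63.9 F [ 0.6 -0.8 -0.6]
the job is handed in; nothing more can be done
```

I put all four parts into their own pockets and handed the job in at about 46 s. I moved the capacitor first, then the heat sink. The choke waited in the parts tray while the transformer went into the square pocket.

- **Position:** in the last top image each part measured within about 2 mm of its pocket's centre, against a limit of 12 mm.
- **Seating:** all four looked upright and seated in both camera views. I had no direct height reading, so this rests on the images and on each part being released about 1 mm above the height it was gripped at.
- **Relay and robot:** the relay is where it was. The gripper is open and clear of everything, with about 1 N on the tool, the same as its noise.
- **Disagreement:** a first fit of the insert grid gave a spacing of 101.8 mm instead of 104 mm. I used the given 104 mm about the measured centre, and every placement fitted.

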